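# Tip the seed cartons flat for the stock count

### The job

Lay the two labelled seed cartons down for the stock count: push each one gently near the top of its coloured label face so that it tips over where it stands and comes to lie flat, label up, within the yellow taped rectangle in front of it. Only push: do not grip or lift the cartons, and do not slide them along while they stand. Leave the plain brown carton standing and everything else on the bench in its place.

Things in the scene. Friction and masses are not known exactly. Their poses are not given: they have to be found in the camera images.
- green_carton: White seed carton standing on the green_mat, astride the near tape: 50 mm thick (x), 70 wide (y), 160 tall (z), 250 to 490 g. Origin: centre of its foot, 4 mm above the bench. The green label is on its -x face, towards the robot (a green band runs round the top); +x points over the taped rectangle. Pushed in +x near the top it turns about its far bottom edge, falls by itself past about 0.3 rad and lands with its foot near that edge
- green_head (a point): Centre of the top end of the green-labelled carton, 160 mm along its z from its origin
- green_mat: Fixed black mat under the green-labelled carton, 270 mm (x) by 144 (y), 4 thick. Origin: centre of its underside. Yellow tape 10 mm wide frames 210 mm (x) by 120 (y), centred 12 mm from the origin along +x. +x points away from the robot to within 20 degrees. The carton stands 95 mm to the -x side of the origin, in line to 0.08 rad
- orange_carton: White seed carton standing on the orange_mat, astride the near tape: 50 mm thick (x), 70 wide (y), 160 tall (z), 250 to 490 g. Origin: centre of its foot, 4 mm above the bench. The orange label is on its -x face, towards the robot (a orange band runs round the top); +x points over the taped rectangle. Pushed in +x near the top it turns about its far bottom edge, falls by itself past about 0.3 rad and lands with its foot near that edge
- orange_head (a point): Centre of the top end of the orange-labelled carton, 160 mm along its z from its origin
- orange_mat: Fixed black mat under the orange-labelled carton, 270 mm (x) by 144 (y), 4 thick. Origin: centre of its underside. Yellow tape 10 mm wide frames 210 mm (x) by 120 (y), centred 12 mm from the origin along +x. +x points away from the robot to within 20 degrees. The carton stands 95 mm to the -x side of the origin, in line to 0.08 rad
- plain_carton: Plain brown carton without a label, 50 x 70 x 160 mm, standing loose on the bench beside or between the mats, with no tape; stays as it is. Origin: centre of its underside
- pot: Empty terracotta pot, 50 mm across and 50 mm high, loose near the far trays; stays as it is. Origin: centre of its underside
- feed_jar: Amber jar, 64 mm across and 90 mm high, loose at the left; stays as it is. Origin: centre of its underside
- mist_bottle: White bottle with a blue cap, 60 mm across and 170 mm high, loose at the right; stays as it is. Origin: centre of its underside
- marker_pot: Black pot of white plant markers, 72 mm across, 75 mm high (markers to about 115 mm), loose at the right; stays as it is. Origin: centre of its underside
- dibber: Wooden-handled steel dibber, 180 mm long and 24 mm thick, lying loose at the left; stays as it is. Origin: on the bench under the middle of its length; it lies along its x
Not all that is in view belongs to the job. Leave any pink or purple look-alike of the green_carton alone.

How it is judged:
By the outcome, as a careful person would: the job done as asked, in the order asked, and still so for the second after the job is handed in, with the robot touching nothing.
It also fails if it takes over 40 s, if anything falls off the work surface, if the arm or the gripper's body presses on something with over 40 N, if the wrist force passes 120 N, or if a joint passes its speed limit or range.

### The arm

A 6-joint arm with a two-finger parallel gripper is mounted at the origin on the work surface. World frame = base frame: x ahead of the robot, y to its left, z up, the work surface at z = 0. Lengths are in m, angles in degrees, forces in N, time in s.
With the tool pointing down it reaches from about 0.35 to 0.875 m from the base axis. Payload 4.2 kg.
Tool frame: the origin (TCP) lies at the very end of the fingers, on their centre line; the grasp point (between the pads) lies 19 mm behind it; z points along the fingers, x is the direction in which the jaws open and shut, and the axes are right-handed (so a half turn about z gives the same grasp; the last joint's range is limited). The gripper opens to 87 mm and grips with 3 to 60 N. Pads are 19 mm wide; open, the fingers measure 117 mm over their backs; the gripper's body (75 mm by 190 mm) begins 51 mm behind the grasp point.
Start: joints at [84.546, 22.042, 0.453, 0, -68.411, -14.817], TCP at [0.217, 0.586, 0.223] pointing down, gripper open.
Joint ranges: [-179.83, 179.83], [-69.29, 118.12], [-61.27, 80.66], [-181.25, 117.63], [-171.15, -9.14], [-177.46, 177.46]. Speed limits (degrees/s): [159.86, 159.86, 180, 180, 180, 180].

### API

Orientations are given as a 3x3 rotation matrix whose columns are the frame's x, y, z axes.
In Python, from station import sense, capture, finish_job gives the robot as it stands.
- The arm moves only by the shell command python3 -m crank 'ROWS' [OPENING]. ROWS is JSON, a list of rows, each a list of 4 numbers: the shift along the tool's x, y, z in m, then the turn about the tool's z in rad. A call has 1 to 5 rows; each row shifts and turns the commanded pose from where the row before left it, along the tool's axes as they then stand; what a row does not reach is not made up. A row lasts 1/12 s, in which the tool goes at most 41.7 mm and 7.16 degrees, less where a joint would pass 70% of its speed; a pose out of reach is approached as far as the arm can. A call with a gripper value outside its range is refused whole. OPENING is the finger opening in m, from 0 to 0.087, set as the call begins (- or left out, the last holds). The fingers move at their own pace and stop on an object; the grip force is fixed at half the most. Time passes only in rows, so rows that do not move let the fingers close. It gives the time, the measured TCP pose, the force and the opening at its end, in the units of the state.
- sense(): the state, without advancing time (a new reading comes with each control period).
- capture(name): name is "scene" or "side" or "wrist"; returns a dict with "pixels" (420x560x3 uint8, red, green, blue), "depth" (420x560 float32, m along the optical axis (not along the pixel's ray), 0 where there is no reading), "fx", "fy", "cx", "cy" (pixels), "world_from_camera" (4x4, takes a point from camera to world coordinates); the wrist camera has in their place "hand_eye" (4x4, takes a point from camera to tool coordinates, whose origin is the TCP and whose axes are the tool frame's). Camera axes: x right, y down, z forward; pixel columns grow to the right and rows downward; lengths in m; the calibration is good to about 2 mm. A picture is of the moment at which its call begins: read the wrist's pose just before it.
- finish_job(): hands the job in, once; it reports no verdict.
The state is a dict: "time_s": time; "joints": joint angles; "joint_velocities": joint speeds; "effort": joint torques, N m; "tcp_pos": TCP position; "ee_rot": TCP orientation; "wrist_force": force on the tool from outside, world axes, zero at the start; "moment": the same for the moment, N m; "gripper_width": opening from 0.0 (shut) to 1.0 (fully open).
Only numpy, scipy, OpenCV 4.12 (cv2) and the standard library are available. Lean on these libraries where they do the work, as an engineer would, in place of code of your own. Each camera call takes 0.05 s, during which the arm holds its last target.

## Working session

There is one attempt and no reset: what is moved stays moved. The work goes in short steps, Python scripts to look and compute and a shell command to move; the robot and the scene stay as the last step left them, time stands still between calls to the robot, and variables do not carry over. Pictures are saved under pics/ and viewed, and the job is handed in when it is done.

```bash
mkdir -p pics; ls; cat > h.py <<'E'
import numpy as np,cv2
from station import sense,capture
def save(n,im): cv2.imwrite('pics/'+n+'.png',im[:,:,::-1])
E
python3 - <<'E'
from h import *
import pickle
d={}
s=sense();print(s)
for n in['scene','side']:
    c=capture(n);d[n]=c;save(n+'0',c['pixels']);print(n,c['fx'],c['world_from_camera'].round(3).tolist() if hasattr(c['world_from_camera'],'round') else c['world_from_camera'])
pickle.dump(d,open('c0.pkl','wb'))
E
```

```text
pics
{'time_s': 0.0, 'joints': array([ 8.45459153e+01,  2.20895610e+01,  3.79146107e-01, -2.83297016e-02,
       -6.84117934e+01, -1.48169969e+01]), 'joint_velocities': array([-0.0350262 , -0.01233405, -0.02264334,  0.00651599, -0.01081339,
        0.03818023]), 'effort': array([ 8.48573086e-05, -3.90666211e+01,  1.87401885e+01,  4.21973437e+00,
        1.08854947e-02, -1.94507779e-04]), 'tcp_pos': array([0.21631016, 0.5857225 , 0.22146964]), 'ee_rot': array([[-3.46632625e-01, -9.38000740e-01, -6.60408105e-04],
       [-9.37998440e-01,  3.46633239e-01, -2.07953794e-03],
       [ 2.17952752e-03, -1.01373921e-04, -9.99997620e-01]]), 'wrist_force': array([0.25615873, 0.64567659, 0.30153867]), 'moment': array([ 0.01664089, -0.04206989, -0.08975549]), 'gripper_width': 0.9972276836469474}
scene 540.2564099162881 [[0.829, 0.327, -0.453, 1.354], [0.558, -0.458, 0.692, -1.162], [0.019, -0.827, -0.562, 1.061], [0.0, 0.0, 0.0, 1.0]]
side 399.7598080495254 [[-0.991, -0.107, 0.077, 0.504], [-0.131, 0.763, -0.633, 0.617], [0.009, -0.637, -0.771, 0.874], [0.0, 0.0, 0.0, 1.0]]
```

View pics/scene0.png

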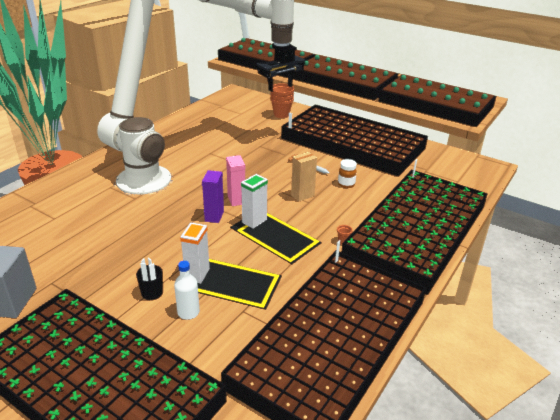

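View pics/side0.png

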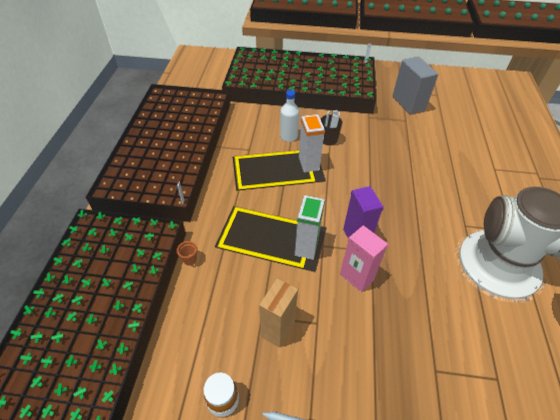

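The scene view shows the green-banded carton at (255,200) and the orange one at (195,252). The look-alikes are purple (213,197) and pink (236,180), with the plain brown carton at (303,177). In the side view green is at (310,228), orange (312,143), purple (363,212), pink (363,258) and brown (279,313). I pick the two white cartons on black mats with green and orange bands.

```bash
cat >> h.py <<'E'
def ray(c,u,v):
    T=np.array(c['world_from_camera']);d=np.stack([(np.asarray(u)-c['cx'])/c['fx'],(np.asarray(v)-c['cy'])/c['fy'],np.ones(np.shape(u))],-1)
    return T[:3,3],d@T[:3,:3].T
def onz(c,u,v,z):
    o,d=ray(c,u,v);return o+d*((z-o[2])/d[...,2])[...,None]
def cloud(c):
    v,u=np.mgrid[:420,:560];o,d=ray(c,u,v);P=o+d*c['depth'][...,None];P[c['depth']==0]=np.nan;return P
def tri(c1,p1,c2,p2):
    o1,d1=ray(c1,*p1);o2,d2=ray(c2,*p2)
    t=np.linalg.lstsq(np.stack([d1,-d2],1),o2-o1,rcond=None)[0]
    a=o1+t[0]*d1;b=o2+t[1]*d2;return (a+b)/2,np.linalg.norm(a-b)
def hsv(c): return cv2.cvtColor(c['pixels'],cv2.COLOR_RGB2HSV)
E
python3 - <<'E'
from h import *
import pickle
d=pickle.load(open('c0.pkl','rb'))
for n in d:
    c=d[n];P=cloud(c);H=hsv(c)
    Y=(H[...,0]>25)&(H[...,0]<33)&(H[...,1]>180)&(H[...,2]>150)
    k,l,st,ce=cv2.connectedComponentsWithStats(Y.astype(np.uint8),connectivity=8)
    for i in range(1,k):
        if st[i,4]<60: continue
        v,u=np.where(l==i);Q=onz(c,u,v,0.004)
        r=cv2.minAreaRect((Q[:,:2]*1000).astype(np.float32))
        print(n,'tape',st[i],'z med',np.nanmedian(P[v,u,2]).round(4),r, cv2.boxPoints(r).round(0).tolist())
    # tall things
    for nm,m in dict(green=(H[...,0]>50)&(H[...,0]<80)&(H[...,1]>150),orange=(H[...,0]>6)&(H[...,0]<18)&(H[...,1]>190)&(H[...,2]>190),purple=(H[...,0]>125)&(H[...,0]<145)&(H[...,1]>130),pink=(H[...,0]>155)&(H[...,0]<175)&(H[...,1]>80)).items():
        m=m&(P[...,2]>0.08)&(P[...,2]<.25)&(P[...,0]<.85)&(P[...,0]>.25)&(abs(P[...,1])<.45)
        k,l,st,ce=cv2.connectedComponentsWithStats(m.astype(np.uint8))
        for i in range(1,k):
            if st[i,4]<40: continue
            v,u=np.where(l==i);z=P[v,u,2];top=z>np.percentile(z,95)-.006
            Q=P[v,u][top];r=cv2.minAreaRect((Q[:,:2]*1000).astype(np.float32))
            print(n,nm,st[i].tolist(),'ztop',np.median(Q[:,2]).round(4),r,Q.mean(0).round(3))
# topdown height map
G=np.zeros((600,600),np.float32)
C=np.zeros((600,600,3),np.uint8)
for n in d:
    P=cloud(d[n]).reshape(-1,3);px=d[n]['pixels'].reshape(-1,3)
    ok=np.isfinite(P[:,0])&(P[:,2]<.22)&(P[:,2]>-.02)
    P=P[ok];px=px[ok];o=np.argsort(P[:,2])
    for p,q in zip(P[o],px[o]):
        i=int((1.0-p[0])*600);j=int((.5-p[1])*600)
        if 0<=i<600 and 0<=j<600 and p[2]>=G[i,j]-.005: G[i,j]=p[2];C[i,j]=q
save('top0',C)
E
```

```text
scene tape [238 214  81  48 453] z med 0.0039 ((603.746337890625, -0.6213302612304688), (142.1307830810547, 232.2362060546875), 81.77354431152344) [[479.0, -54.0], [709.0, -88.0], [729.0, 53.0], [499.0, 86.0]]
scene tape [198 259  81  49 535] z med 0.0039 ((625.8463745117188, -253.058349609375), (221.91473388671875, 141.43055725097656), 15.996588706970215) [[500.0, -216.0], [539.0, -352.0], [752.0, -290.0], [713.0, -155.0]]
scene green [246, 176, 16, 9, 76] ztop 0.1642 ((495.7020568847656, 21.612276077270508), (53.0161247253418, 31.74714469909668), 78.52371978759766) [0.495 0.019 0.164]
scene green [242, 182, 25, 9, 42] ztop 0.1551 ((512.0874633789062, 4.089031219482422), (75.2480239868164, 32.733768463134766), 50.59820556640625) [0.512 0.001 0.156]
scene orange [180, 229, 27, 15, 58] ztop 0.1555 ((535.4844970703125, -304.89300537109375), (74.30928039550781, 40.9075927734375), 64.51274871826172) [ 0.532 -0.31   0.156]
scene purple [202, 171, 21, 33, 564] ztop 0.1593 ((369.88427734375, -34.154876708984375), (49.92236328125, 74.40959167480469), 27.873380661010742) [ 0.371 -0.036  0.159
[... 573 characters left out ...]
4.0], [498.0, 86.0]]
side green [302, 198, 18, 20, 243] ztop 0.1633 ((495.64105224609375, 21.090465545654297), (52.20106506347656, 32.646270751953125), 82.85578155517578) [0.496 0.021 0.163]
side orange [306, 116, 15, 13, 131] ztop 0.1629 ((514.2529296875, -290.5893859863281), (31.936960220336914, 53.36497497558594), 20.198589324951172) [ 0.515 -0.291  0.163]
side purple [348, 187, 35, 42, 1044] ztop 0.1587 ((365.2499084472656, -29.15386962890625), (50.69014358520508, 72.08836364746094), 23.939550399780273) [ 0.366 -0.027  0.159]
side pink [345, 225, 43, 51, 1177] ztop 0.1589 ((364.30419921875, 93.65615844726562), (53.53978729248047, 70.12089538574219), 51.48298645019531) [0.365 0.096 0.159]
```

```bash
python3 - <<'E'
from h import *
import pickle
d=pickle.load(open('c0.pkl','rb'))
a=cv2.resize(d['scene']['pixels'][150:310,160:330],None,fx=3.2,fy=3.2,interpolation=2)[:,:400*2]
save('crops',a)
b=cv2.resize(d['side']['pixels'][90:300,200:400],None,fx=2.8,fy=2.8,interpolation=2)
save('cropb',b)
E
```

```text
(no output)
```

View pics/crops.png

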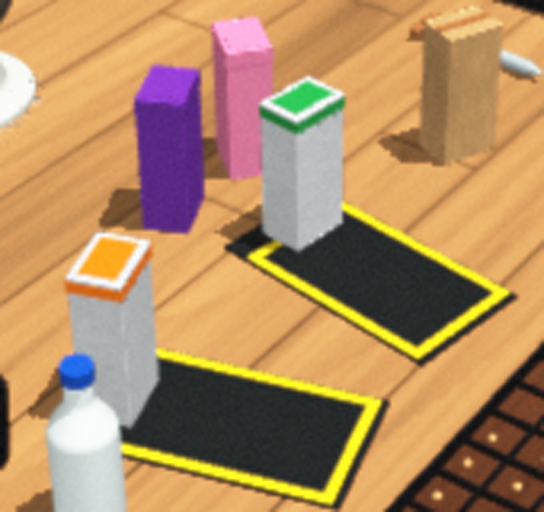

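View pics/cropb.png

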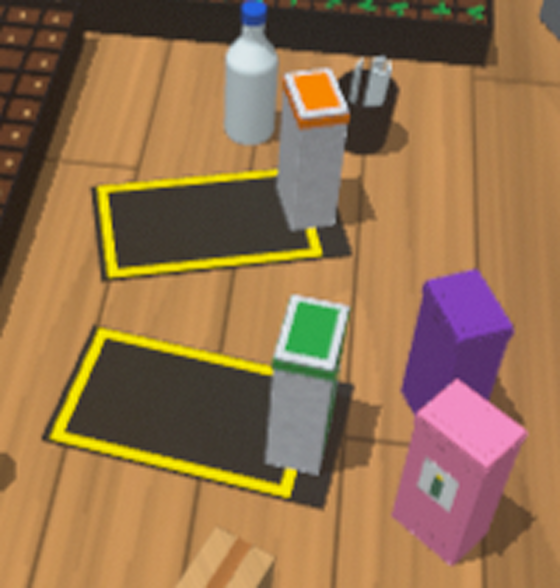

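View pics/top0.png

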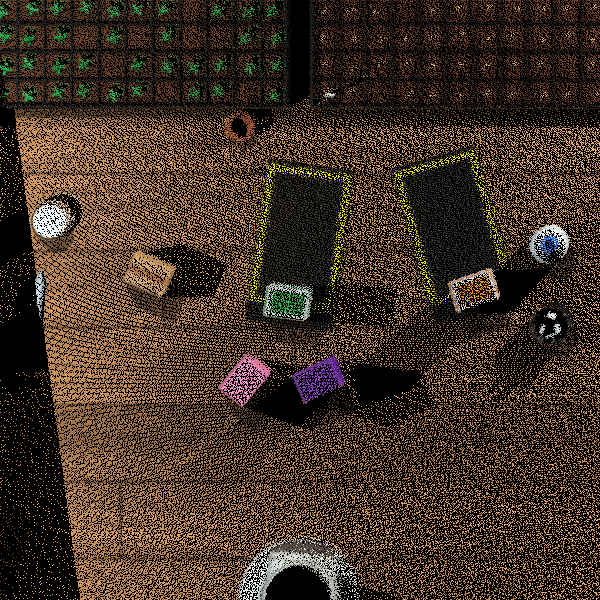

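The crops confirm the choice: white cartons with green and orange tops stand on the mats, while pink and purple stand off-mat and behind green, so the finger must come down in the gap at x≈0.44. Next I refine the carton head poses by ray casting, from both views.

```bash
python3 - <<'E'
from h import *
import pickle
d=pickle.load(open('c0.pkl','rb'))
rois=dict(scene=dict(green=(240,174,272,192),orange=(178,222,212,248)),side=dict(green=(294,190,330,226),orange=(300,112,328,136)))
cen={}
for n in d:
  c=d[n];H=hsv(c)
  for nm,(a,b,e,f) in rois[n].items():
    hm=(H[...,0]>45)&(H[...,0]<80) if nm=='green' else (H[...,0]>5)&(H[...,0]<20)
    m=(hm&(H[...,1]>150)&(H[...,2]>120)).astype(np.uint8);R=np.zeros_like(m);R[b:f,a:e]=m[b:f,a:e]
    k,l,st,ce=cv2.connectedComponentsWithStats(R,connectivity=4)
    for i in np.argsort(-st[1:,4])[:2]+1:
      v,u=np.where(l==i);Q=onz(c,u,v,.164);r=cv2.minAreaRect((Q[:,:2]*1000).astype(np.float32))
      q=Q[:,:2]-Q[:,:2].mean(0);w,V=np.linalg.eigh(q.T@q/len(q));sx=np.degrees(np.arctan2(V[1,0],V[0,0]))
      print(n,nm,st[i].tolist(),ce[i].round(1),Q.mean(0).round(4),[np.round(x,1) for x in r],'pca short axis deg',(sx+90)%180-90,np.sqrt(12*w).round(3))
      cen.setdefault(nm,{}).setdefault(n,ce[i])
for nm in cen: print(nm,'tri',tri(d['scene'],cen[nm]['scene'],d['side'],cen[nm]['side']))
E
```

```text
scene green [246, 176, 16, 9, 76] [253.7 180. ] [0.4959 0.0204 0.164 ] [array([495.8,  21.2]), array([48. , 29.2]), np.float64(83.0)] pca short axis deg -6.195122642106185 [0.03  0.049]
scene green [252, 182, 15, 9, 27] [258.6 186.2] [ 5.295e-01 -4.000e-04  1.640e-01] [array([530. ,   1.6]), array([64.1,  7.1]), np.float64(81.8)] pca short axis deg -7.114040939016434 [0.007 0.067]
scene orange [185, 225, 17, 12, 134] [193.3 230.3] [ 0.5156 -0.2908  0.164 ] [array([ 515.4, -290.1]), array([32.4, 51.6]), np.float64(19.3)] pca short axis deg 19.7681546229565 [0.032 0.051]
scene orange [179, 226, 29, 18, 94] [193.1 238.4] [ 0.539  -0.3184  0.164 ] [array([ 542.6, -305.8]), array([94.1, 48. ]), np.float64(72.9)] pca short axis deg -16.34709851855743 [0.044 0.09 ]
side green [302, 198, 18, 20, 246] [310.9 207.6] [0.4956 0.0217 0.164 ] [array([495.6,  21.2]), array([51.4, 32.6]), np.float64(82.9)] pca short axis deg -6.868203754647027 [0.033 0.052]
side orange [305, 116, 16, 13, 145] [312.4 122.1] [ 0.515 -0.29   0.164] [array([ 515. , -290.4]), array([33.2, 53.1]), np.float64(19.2)] pca short axis deg 18.921801044454043 [0.034 0.054]
side orange [306, 131, 19, 5, 53] [315.  132.9] [ 0.5046 -0.2444  0.164 ] [array([ 503.8, -244.3]), array([50.6, 13.6]), np.float64(14.4)] pca short axis deg -70.6945150480019 [0.012 0.052]
green tri (array([0.49546679, 0.02117835, 0.16336075]), np.float64(0.0002815193502476753))
orange tri (array([ 0.51507773, -0.29042437,  0.16351863]), np.float64(0.00017918071058909026))
```

```bash
python3 -m crank '[[0,0,0,-0.118],[0,0,0,-0.118],[0.0293,-0.0161,0,0],[0.0293,-0.0161,0,0],[0.0293,-0.0161,0,0]]' 0.02
python3 -m crank '[[0.0293,-0.0161,0,0],[0.0293,-0.0161,0,0],[0.0293,-0.0161,0,0],[0.0293,-0.0161,0,0],[0.0293,-0.0161,0,0]]' 0.02
python3 -m crank '[[0.0293,-0.0161,0,0],[0.0293,-0.0161,0,0],[0.0293,-0.0161,0,0],[0.0293,-0.0161,0,0],[0.0293,-0.0161,0,0]]'
python3 -m crank '[[0.0293,-0.0161,0,0],[0.0293,-0.0161,0,0],[0.0293,-0.0161,0,0],[0.0293,-0.0161,0,0],[0.0293,-0.0161,0,0]]'
python3 -m crank '[[0,0,0,0],[0,0,0,0],[0,0,0,0]]'
```

```text
time_s: 0.52
tcp_pos: [0.2541, 0.492, 0.2215]
ee_rot: [[-0.117, -0.993, -0.001], [-0.993, 0.117, -0.002], [0.002, 0.0, -1.0]]
wrist_force: [0.2, 0.3, 0.2]
gripper_width: 0.708
time_s: 0.93
tcp_pos: [0.3169, 0.3365, 0.2223]
ee_rot: [[-0.117, -0.993, -0.0], [-0.993, 0.117, -0.001], [0.001, 0.0, -1.0]]
wrist_force: [2.0, 0.5, -0.5]
gripper_width: 0.321
time_s: 1.35
tcp_pos: [0.3795, 0.1817, 0.2224]
ee_rot: [[-0.117, -0.993, -0.0], [-0.993, 0.117, -0.0], [0.0, 0.0, -1.0]]
wrist_force: [0.8, 0.1, 0.5]
gripper_width: 0.236
time_s: 1.77
tcp_pos: [0.4423, 0.0268, 0.2224]
ee_rot: [[-0.117, -0.993, -0.0], [-0.993, 0.117, 0.0], [-0.0, 0.0, -1.0]]
wrist_force: [0.5, 1.2, 0.2]
gripper_width: 0.23
time_s: 2.02
tcp_pos: [0.442, 0.0284, 0.2222]
ee_rot: [[-0.118, -0.993, -0.001], [-0.993, 0.118, -0.0], [0.0, 0.001, -1.0]]
wrist_force: [0.2, 0.1, 0.4]
gripper_width: 0.23
```

```bash
python3 - <<'E'
from h import *
a=capture('scene')['pixels'][120:300,150:340];b=capture('wrist')['pixels']
save('w1',np.hstack([cv2.resize(a,(440,420)),b])[:, :1000][::,::] if 0 else cv2.resize(np.hstack([cv2.resize(a,(440,420)),b]),(800,336)))
E
```

```text
(no output)
```

View pics/w1.png

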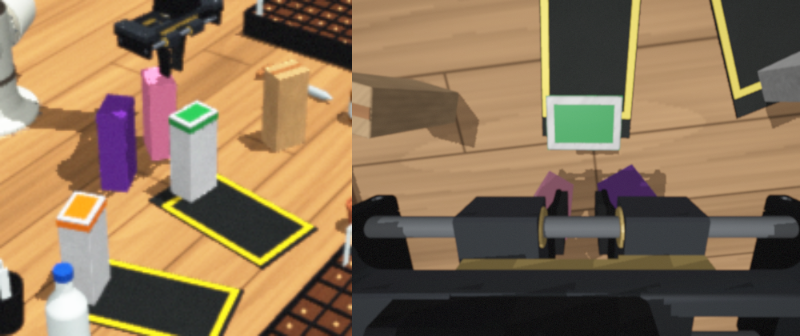

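The wrist view has the fingers centred on the green top (582,123), with pink (556,185) and purple (632,183) behind them. Now I lower into the gap.

```bash
python3 -m crank '[[0,0,0.02,0],[0,0,0.02,0],[0,0,0.02,0],[0,0,0.015,0],[0,0,0,0]]'
python3 -m crank '[[0,-0.004,0,0],[0,-0.004,0,0],[0,-0.004,0,0],[0,-0.004,0,0],[0,0,0,0]]'
```

```text
time_s: 2.53
tcp_pos: [0.4398, 0.0289, 0.1448]
ee_rot: [[-0.116, -0.993, -0.006], [-0.993, 0.116, -0.002], [0.003, 0.006, -1.0]]
wrist_force: [-0.8, 0.8, -0.3]
gripper_width: 0.228
time_s: 2.95
tcp_pos: [0.4595, 0.0269, 0.1483]
ee_rot: [[-0.118, -0.993, 0.002], [-0.993, 0.118, 0.001], [-0.001, -0.002, -1.0]]
wrist_force: [0.0, 0.4, 0.4]
gripper_width: 0.233
```

Expected contact is near x≈0.461. I push slowly, watching the force.

```bash
python3 -m crank '[[0,-0.003,0,0],[0,-0.003,0,0],[0,-0.003,0,0],[0,-0.003,0,0],[0,-0.003,0,0]]'
python3 -m crank '[[0,-0.003,0,0],[0,-0.003,0,0],[0,-0.003,0,0],[0,-0.003,0,0]]'
python3 - <<'E'
from h import *
a=capture('scene')['pixels'][120:300,150:340];b=capture('side')['pixels'][90:300,200:420]
save('p1',np.hstack([cv2.resize(a,(400,400)),cv2.resize(b,(400,400))]))
E
```

```text
time_s: 3.37
tcp_pos: [0.4734, 0.0247, 0.1476]
ee_rot: [[-0.118, -0.993, 0.0], [-0.993, 0.118, -0.0], [0.0, -0.0, -1.0]]
wrist_force: [-0.5, 0.2, 0.7]
gripper_width: 0.228
time_s: 3.7
tcp_pos: [0.4854, 0.0234, 0.1475]
ee_rot: [[-0.117, -0.993, 0.0], [-0.993, 0.117, -0.0], [0.0, -0.0, -1.0]]
wrist_force: [-0.5, 0.1, 1.0]
gripper_width: 0.229
```

View pics/p1.png

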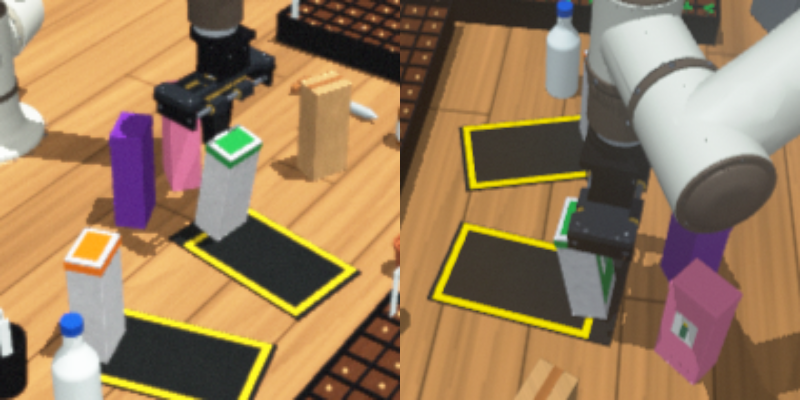

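The carton (scene crop, top at (234,145)) is tilting with its foot in place. I continue past the balance point and then stop.

```bash
python3 -m crank '[[0,-0.003,0,0],[0,-0.003,0,0],[0,-0.003,0,0],[0,-0.003,0,0],[0,-0.003,0,0]]'
python3 -m crank '[[0,-0.003,0,0],[0,-0.003,0,0],[0,-0.002,0,0],[0,0,0,0],[0,0,0,0]]'
python3 - <<'E'
from h import *
a=capture('scene')['pixels'][120:300,150:340];b=capture('side')['pixels'][90:300,200:420]
save('p2',np.hstack([cv2.resize(a,(400,400)),cv2.resize(b,(400,400))]))
E
```

```text
time_s: 4.22
tcp_pos: [0.5003, 0.0216, 0.1476]
ee_rot: [[-0.118, -0.993, 0.0], [-0.993, 0.118, 0.0], [-0.0, -0.0, -1.0]]
wrist_force: [-0.2, -0.1, 0.0]
gripper_width: 0.235
time_s: 4.63
tcp_pos: [0.5079, 0.0207, 0.1475]
ee_rot: [[-0.118, -0.993, -0.0], [-0.993, 0.118, -0.0], [0.0, 0.0, -1.0]]
wrist_force: [-1.0, -0.7, -0.4]
gripper_width: 0.23
```

View pics/p2.png

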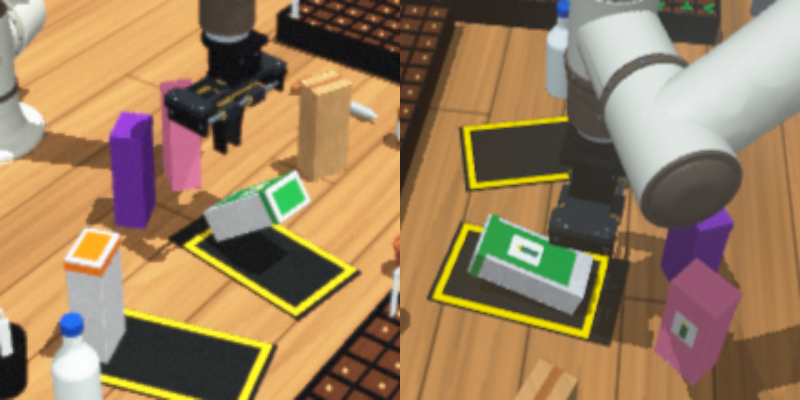

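It is falling label up, and the fingers are clear. I lift, turn and move to the orange carton.

```bash
python3 -m crank '[[0,0,-0.025,0],[0,0,-0.025,0],[0,0,-0.025,0],[0,0,0,-0.1135],[0,0,0,-0.1135]]'
python3 -m crank '[[0,0,0,-0.1135],[0,0,0,-0.1135],[0.0246,0.0125,0,0],[0.0246,0.0125,0,0],[0.0246,0.0125,0,0]]'
python3 -m crank '[[0.0246,0.0125,0,0],[0.0246,0.0125,0,0],[0.0246,0.0125,0,0],[0.0246,0.0125,0,0],[0.0246,0.0125,0,0]]'
python3 -m crank '[[0.0246,0.0125,0,0],[0.0246,0.0125,0,0],[0.0246,0.0125,0,0],[0.0246,0.0125,0,0],[0,0,0,0]]'
python3 -m crank '[[0,0,0,0],[0,0,0,0]]'
python3 - <<'E'
from h import *
a=capture('scene')['pixels'][120:320,130:340];b=capture('wrist')['pixels']
save('w2',cv2.resize(np.hstack([cv2.resize(a,(440,420)),b]),(800,336)))
E
```

```text
time_s: 5.15
tcp_pos: [0.5087, 0.0211, 0.2246]
ee_rot: [[0.115, -0.993, 0.004], [-0.993, -0.115, 0.001], [-0.001, -0.004, -1.0]]
wrist_force: [0.6, -0.2, -0.8]
gripper_width: 0.225
time_s: 5.57
tcp_pos: [0.4964, -0.0619, 0.2226]
ee_rot: [[0.331, -0.943, 0.0], [-0.943, -0.331, 0.0], [-0.0, -0.0, -1.0]]
wrist_force: [-0.0, -1.1, 0.3]
gripper_width: 0.229
time_s: 5.98
tcp_pos: [0.4778, -0.1992, 0.2227]
ee_rot: [[0.33, -0.944, 0.0], [-0.944, -0.33, 0.0], [0.0, -0.0, -1.0]]
wrist_force: [0.8, -0.0, 0.6]
gripper_width: 0.231
time_s: 6.4
tcp_pos: [0.4629, -0.3108, 0.2222]
ee_rot: [[0.326, -0.945, -0.001], [-0.945, -0.326, -0.001], [0.001, 0.001, -1.0]]
wrist_force: [-0.1, 0.3, 0.4]
gripper_width: 0.229
time_s: 6.57
tcp_pos: [0.4634, -0.3072, 0.2224]
ee_rot: [[0.33, -0.944, -0.0], [-0.944, -0.33, 0.0], [-0.0, 0.0, -1.0]]
wrist_force: [0.4, 0.7, -0.4]
gripper_width: 0.228
```

View pics/w2.png

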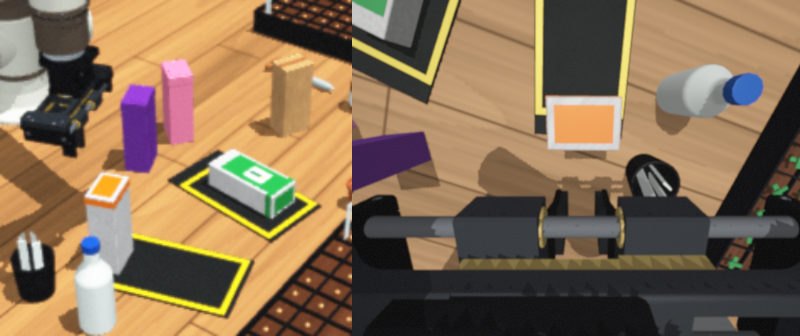

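Green lies flat inside its tape, label up, in the left panel at (255,180). The fingers are centred on the orange top (583,123), and the marker pot (652,178) is clear and lower. I lower and push.

```bash
python3 -m crank '[[0,0,0.02,0],[0,0,0.02,0],[0,0,0.02,0],[0,0,0.015,0],[0,0,0,0]]'
python3 -m crank '[[0,-0.004,0,0],[0,-0.004,0,0],[0,-0.004,0,0],[0,-0.003,0,0],[0,-0.003,0,0]]'
python3 -m crank '[[0,-0.003,0,0],[0,-0.003,0,0],[0,-0.003,0,0],[0,-0.003,0,0],[0,-0.003,0,0]]'
python3 -m crank '[[0,-0.003,0,0],[0,-0.003,0,0],[0,-0.003,0,0]]'
python3 - <<'E'
from h import *
a=capture('scene')['pixels'][140:320,130:320];b=capture('side')['pixels'][60:270,200:420]
save('p3',np.hstack([cv2.resize(a,(400,400)),cv2.resize(b,(400,400))]))
E
```

```text
time_s: 7.08
tcp_pos: [0.4618, -0.3054, 0.1444]
ee_rot: [[0.331, -0.944, -0.006], [-0.944, -0.331, 0.003], [-0.005, 0.005, -1.0]]
wrist_force: [-0.8, 0.5, 0.8]
gripper_width: 0.226
time_s: 7.5
tcp_pos: [0.4814, -0.3015, 0.1485]
ee_rot: [[0.33, -0.944, 0.001], [-0.944, -0.33, -0.001], [0.001, -0.001, -1.0]]
wrist_force: [-0.9, -0.1, 1.2]
gripper_width: 0.231
time_s: 7.92
tcp_pos: [0.4951, -0.2965, 0.1476]
ee_rot: [[0.33, -0.944, 0.0], [-0.944, -0.33, 0.0], [-0.0, -0.0, -1.0]]
wrist_force: [0.3, -0.6, 0.2]
gripper_width: 0.229
time_s: 8.17
tcp_pos: [0.5036, -0.2935, 0.1475]
ee_rot: [[0.33, -0.944, 0.0], [-0.944, -0.33, 0.0], [-0.0, -0.0, -1.0]]
wrist_force: [-0.3, -0.3, -0.3]
gripper_width: 0.229
```

View pics/p3.png

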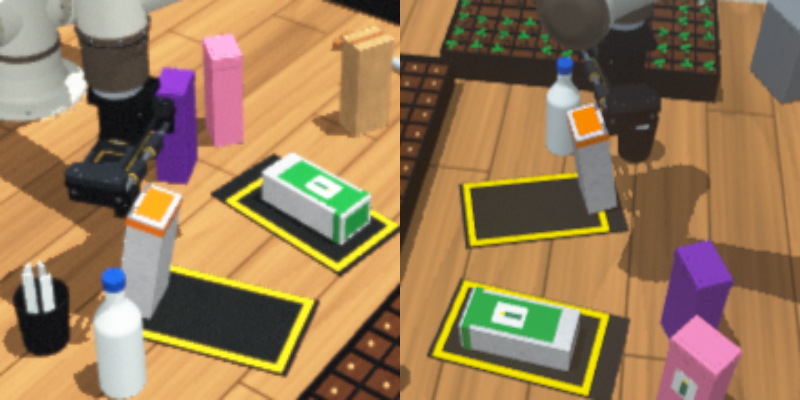

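The orange carton (side crop, top at (588,122)) is tilting straight over its foot edge. I continue to the same travel.

```bash
python3 -m crank '[[0,-0.003,0,0],[0,-0.003,0,0],[0,-0.003,0,0],[0,-0.003,0,0],[0,-0.003,0,0]]'
python3 -m crank '[[0,-0.003,0,0],[0,-0.003,0,0],[0,-0.003,0,0],[0,0,0,0],[0,0,0,0]]'
python3 -m crank '[[0,0,-0.025,0],[0,0,-0.025,0],[0,0,-0.025,0],[0,0.03,0,0],[0,0.03,0,0]]'
python3 -m crank '[[0,0.02,0,0],[0,0,0,0],[0,0,0,0],[0,0,0,0],[0,0,0,0]]'
python3 - <<'E'
from h import *
import pickle
d={n:capture(n) for n in('scene','side')};pickle.dump(d,open('c1.pkl','wb'))
save('p4',np.hstack([cv2.resize(d['scene']['pixels'],(400,300)),cv2.resize(d['side']['pixels'],(400,300))]))
E
```

```text
time_s: 8.68
tcp_pos: [0.5179, -0.2885, 0.1476]
ee_rot: [[0.33, -0.944, 0.0], [-0.944, -0.33, -0.0], [0.0, -0.0, -1.0]]
wrist_force: [0.6, -0.7, -0.2]
gripper_width: 0.232
time_s: 9.1
tcp_pos: [0.5261, -0.2856, 0.1475]
ee_rot: [[0.33, -0.944, -0.0], [-0.944, -0.33, 0.0], [-0.0, 0.0, -1.0]]
wrist_force: [0.3, -0.1, 0.4]
gripper_width: 0.228
time_s: 9.52
tcp_pos: [0.4703, -0.3056, 0.2241]
ee_rot: [[0.332, -0.943, 0.004], [-0.943, -0.332, -0.001], [0.002, -0.003, -1.0]]
wrist_force: [-0.2, 0.4, -0.6]
gripper_width: 0.227
time_s: 9.93
tcp_pos: [0.4512, -0.3119, 0.2225]
ee_rot: [[0.33, -0.944, 0.0], [-0.944, -0.33, -0.0], [0.0, -0.0, -1.0]]
wrist_force: [0.1, -0.3, -0.3]
gripper_width: 0.232
```

View pics/p4.png

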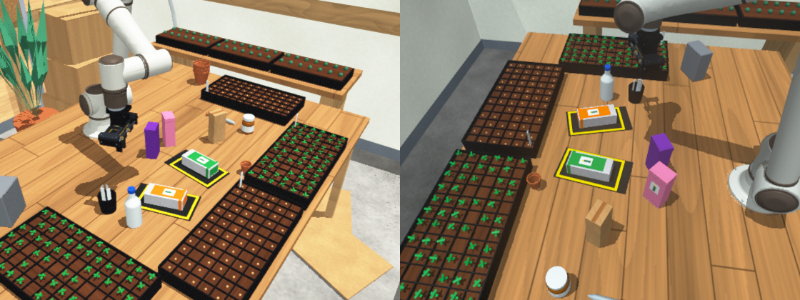

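Both cartons lie flat, label up: scene panel (198,163) green and (164,194) orange. Next I check containment numerically and that the other objects are unchanged.

```bash
python3 - <<'E'
from h import *
import pickle
d0=pickle.load(open('c0.pkl','rb'));d=pickle.load(open('c1.pkl','rb'))
mats=dict(green=(603,-.4,-8.2),orange=(621,-254,16.0))
for n in d:
  P=cloud(d[n]);
  for k,(mx,my,a) in mats.items():
    a=np.radians(a);R=np.array([[np.cos(a),np.sin(a)],[-np.sin(a),np.cos(a)]])
    q=((P[...,:2]*1000-[mx,my])@R.T);m=(abs(q[...,0])<150)&(abs(q[...,1])<85)
    t=m&(P[...,2]>.043)&(P[...,2]<.1)
    Q=q[t];r=cv2.minAreaRect(Q.astype(np.float32));z=P[t][:,2]
    b=cv2.boxPoints(r)
    print(n,k,'top z',np.percentile(z,[2,50,98]).round(4),'mat-frame x',b[:,0].min().round(1),b[:,0].max().round(1),'y',b[:,1].min().round(1),b[:,1].max().round(1),'limits 105/60 inner')
  D=np.abs(d[n]['pixels'].astype(int)-d0[n]['pixels']).max(2);save('diff_'+n,np.repeat((np.clip(D*3,0,255)).astype(np.uint8)[...,None],3,2))
a=cv2.imread('pics/diff_scene.png');b=cv2.imread('pics/diff_side.png');cv2.imwrite('pics/diff.png',cv2.resize(np.hstack([a,b]),(800,300)))
E
```

```text
scene green top z [0.0443 0.0533 0.0587] mat-frame x -83.0 87.5 y -37.1 49.8 limits 105/60 inner
scene orange top z [0.0448 0.0532 0.0581] mat-frame x -87.5 79.2 y -43.0 41.3 limits 105/60 inner
side green top z [0.0451 0.0529 0.0563] mat-frame x -80.8 80.3 y -28.5 47.3 limits 105/60 inner
side orange top z [0.0447 0.0525 0.056 ] mat-frame x -88.5 76.4 y -40.2 45.7 limits 105/60 inner
```

View pics/diff.png

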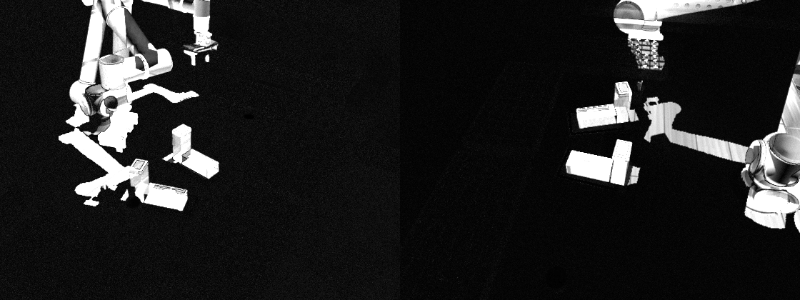

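The image differences show only the arm, shadows and the two cartons. Both cartons are within the inner tape edges and the arm is clear, so I hand in.

```bash
python3 -c "
from station import finish_job;print(finish_job())"
```

```text
the job is handed in; nothing more can be done
None
```

I tipped the green carton and then the orange one with slow pushes near the top of the label face. Both now lie flat, label up, inside their taped rectangles, and the job is handed in. It took about 10 s of the 40 s allowed.

- **Position:** both top faces measured about 53 mm above the bench, as expected for a carton lying on its mat. Both are inside the inner tape edges (±105 mm by ±60 mm), with at least 16 mm to spare along the tape and 10 mm across it.
- **Measurement spread:** the two views put green's outer edges up to about 9 mm apart, and both readings are inside the tape.
- **Other objects:** before-and-after pictures changed only where the arm, its shadow and the two cartons had moved. The brown carton, the pink and purple look-alikes, and everything else showed no change.
- **Force and clearance:** wrist readings stayed within about 2 N, and the arm was lifted clear before hand-in.

No check failed.

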